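# Load the amber filter carrier under the clips of the light stage

## Task

Pick up the carrier with the amber glass by its grip fin and lay it flat on the open front end of the light stage, in line with the guides and still short of the two spring clips. Then slide it forward along the deck, letting it lift both clips itself, until it is fully home and both clips have snapped down into its notches, and let go. Do not bend the clips back, and leave the green carrier and the glassware where they are.

Things in the scene. Friction and masses are not known exactly. Their poses are not given: they have to be found in the camera images.
- amber_center (a point): Flat black carrier with an amber (brown-orange) glass pane in its front half; 120 long (x) x 66 wide (y), rails along both sides 12 mm high, about 120 g. Point: its middle, 6 mm above its underside; x points to its front end, away from the fin; z up. Starts flat on the worktop, fin end roughly towards the robot, at either of the two carrier places.
- amber_grip (a point): Centre of the amber carrier's upright black grip fin, 38 mm behind the carrier's middle, 32 mm above its underside. Fin: 36 long (x), 14 thick (y, the jaws close along y), its top 14 mm above this point. Beside it the carrier's floor is 6 mm high; farther than 21 mm sideways lie the 12 mm rails.
- amber_notches (a point): Midway between the two V notches of the amber carrier's rails (27 mm left and right of here), level with the rails' tops, 20 mm ahead of the carrier's middle. Each notch is 8 mm deep, 22 mm long at the top and 6 mm at its floor. The rails slope down to 3 mm over the foremost 24 mm of the carrier (lead-in for the clips).
- green_center (a point): A second carrier, the same but with a green glass pane; its middle, 6 mm above its underside. To be left alone.
- stage_home (a point): Light stage: a fixed grey fixture 260 long x 104 wide with a flat smooth deck 20 mm above the worktop. Point: on the deck, right below the carrier's middle when the carrier is home (that middle point is then 6 mm above it). x: the way the carrier slides in, roughly away from the robot; y left, z up. The carrier goes in front end first.
- stage_entry (a point): On the deck, 90 mm behind stage_home, same axes. With the carrier's middle above it the whole carrier lies on the open front end, its front edge 46 mm short of the clip noses. The deck ends 60 mm behind this point.
- stage_guides (a point): On the deck midway between two straight aluminium guides, 8 mm high, 85 mm long, 70 mm apart (2 mm play each side of the carrier); 22 mm ahead of stage_home. Behind, over 45 mm, they flare out to about 90 mm apart; nothing stands on the deck farther than 70 mm behind stage_home.
- stage_stop (a point): Foot of the face of the black end stop across the deck, 11 mm high, 61 mm ahead of stage_home: 1 mm beyond the home carrier's front edge.
- clip_left (a joint): Left steel spring clip, 27 mm left of the middle. From its pivot 90 mm ahead of stage_home, 14 mm over the deck, it reaches back to a round nose 20 mm ahead of stage_home, 4.5 mm over the deck. 0 = down; about 0.11 rad when riding on a rail; near 0 again in the notch, which draws the carrier in over the last 2 mm. Presses 2.5 to 4 N; sliding in takes 4 to 12 N in all.
- clip_right (a joint): The same clip on the right, 27 mm right of the middle.
- flask_mid (a point): A clear conical flask with pale grains, 64 mm wide, 104 mm high; point 50 mm up its axis. Bystander, loose.
- beaker_mid (a point): A clear beaker, 75 x 81 mm, 95 mm high; point 45 mm up its middle. Bystander, loose.

How it is judged:
On the way, in this order (a step that is already met when the one before it is completed fails the run):
1. the amber carrier is set flat on the open front end of the deck, in line with the guides (within 15 mm and 0.2 rad), short of the clips (x of amber_center in the frame of stage_home between -0.15 and -0.045 m and y of amber_center in the frame of stage_home between -0.015 and 0.015 m and z of amber_center in the frame of stage_home between 0.002 and 0.011 m and angle between the x axis of amber_center and the x axis of stage_home, either way round below 0.2 rad and angle between amber_center's own z axis and vertical below 0.1 rad), for 0.1 s.
2. sliding in, the carrier has lifted both clips (value of joint each of clip_left, clip_right above 0.06 rad and x of amber_center in the frame of stage_home above -0.05 m and z of amber_center in the frame of stage_home below 0.015 m), for 0.05 s.
At the end, for the whole second after the job is handed in: The amber carrier lies flat on the stage's deck (its middle 2 to 10 mm above it, tilt under 0.05 rad), home between the guides: at most 5 mm short of and 4 mm beyond the home point, within 5 mm sideways and 0.07 rad, with both clips snapped down (under 0.03 rad) (x of amber_center in the frame of stage_home between -0.005 and 0.004 m and y of amber_center in the frame of stage_home between -0.005 and 0.005 m and z of amber_center in the frame of stage_home between 0.002 and 0.01 m and angle between the x axis of amber_center and the x axis of stage_home, either way round below 0.07 rad and angle between amber_center's own z axis and vertical below 0.05 rad and value of joint each of clip_left, clip_right below 0.03 rad); the robot touches nothing.
It fails at once if a clip is bent back (beyond 0.22 rad, twice what the carrier needs) (value of joint any of clip_left, clip_right above 0.22 rad).
It fails at once if the green carrier is moved by more than 20 mm (distance of green_center from where it was at the start of the episode above 0.02 m).
It fails at once if the flask or the beaker is moved by more than 20 mm (distance of any of flask_mid, beaker_mid from where it was at the start of the episode above 0.02 m).
It also fails if it takes over 43 s, if anything falls off the work surface, if the arm or the gripper's body presses on something with over 40 N, if the wrist force passes 120 N, or if a joint passes its speed limit or range.

## Robot

A 6-joint arm with a two-finger parallel gripper is mounted at the origin on a cart in front of the work surface, level with it; the furniture and walls round the work are solid. World frame = base frame: x ahead of the robot, y to its left, z up, the work surface at z = 0. Lengths are in m, angles in rad, forces in N, time in s.
With the tool pointing down it reaches from about 0.225 to 0.875 m from the base axis. Payload 3.4 kg.
Tool frame: the origin (TCP) lies between the finger pads; the fingertips stand 19 mm ahead of it and the grasp point (between the pads) is the TCP; z points along the fingers, y is the line along which they close (so a half turn about z gives the same grasp; the last joint's range is limited). The gripper opens to 85 mm and grips with 20 to 120 N. Pads are 22 mm wide; open, the fingers measure 114 mm over their backs; the gripper's body (76 mm by 85 mm) begins 54 mm behind the grasp point. The pads swing forward as they close: fully open they stand 13 mm farther back than shut.
Start: joints at [-1.311, 0.276, 1.505, -0, 1.361, -0.121], TCP at [0.214, -0.534, 0.25] pointing down, gripper open.
Joint ranges: [-2.89, 2.89], [-0.75, 2.08], [0.22, 2.7], [-1.18, 4.32], [0.11, 2.71], [-2.7, 2.7]. Speed limits (rad/s): [2.57, 2.57, 3.14, 3.14, 3.14, 3.14].

## Interface

Orientations are given as a unit quaternion [w, x, y, z].
In Python, from rig import get_state, imaging, ticket gives the robot as it stands. The module is installed in compiled form; this text tells all that it offers.
- The arm moves only by the shell command python3 -m inch 'ROWS' [FORCE]. ROWS is JSON, a list of rows, each an object with "claw": the opening, from -1 (shut) to 1 (fully open); "travel": the shift along the world's x, y, z in units of 200 mm (1.0 is 200 mm), a list of three; "turn": the turn about the world's z in units of 180 degrees (1.0 is 180 degrees). A call has 1 to 5 rows; each row is the pose to reach, as a shift and turn from the pose commanded when the call began, turning the shorter way round; what a row does not reach only later rows make up. A row lasts 1/10 s, in which the tool goes at most 50 mm and 8.59 degrees, less where a joint would pass 70% of its speed; a pose out of reach is approached as far as the arm can. A call with a number of a shift or a turn outside -1 to 1 is refused whole. A call with a gripper value outside its range is refused whole. The fingers move at their own pace and stop on an object; FORCE is the grip in N (left out, the last holds). Time passes only in rows, so rows that repeat a pose let the fingers close. It gives the time, the measured TCP pose, the force, the opening and the grip force at its end, in the units of the state.
- get_state(): the state, without advancing time (a new reading comes with each control period).
- imaging.get_image(name): name is "side" or "top"; returns the picture (384x512x3 uint8, red, green, blue); there is no depth.
- imaging.camera_params(name): a dict with "camera_matrix" (3x3 intrinsics, pixels), "k1" (the pictures are not rectified: a ray, as slopes to the right and down, at radius r is drawn at 1 + k1 r^2 times it, then the intrinsics apply), "cam_to_world" (4x4, takes a point from camera to world coordinates). Camera axes: x right, y down, z forward; pixel columns grow to the right and rows downward; lengths in m; the calibration is good to about 2 mm. A picture is of the moment at which its call begins. camera_params takes no time and is no camera call.
- ticket.sign_off(): hands the job in; it is judged then, once.
The state is a dict: "clock": time; "qpos": joint angles; "qd": joint speeds; "effort": joint torques, N m; "position": TCP position; "ee_rot": TCP orientation; "contact_force": force on the tool from outside, world axes, zero at the start; "moment": the same for the moment, N m; "width": finger opening in m; "gripper_force": force on a finger pad.
Only numpy, scipy, OpenCV 4.12 (cv2) and the standard library are available. Lean on these libraries where they do the work, as an engineer would, in place of code of your own. Each camera call takes 0.05 s, during which the arm holds its last target. There are 200 camera calls.

## Working session

There is one attempt and no reset: what is moved stays moved. The work goes in short steps, Python scripts to look and compute and a shell command to move; the robot and the scene stay as the last step left them, time stands still between calls to the robot, and variables do not carry over. Pictures are saved under pics/ and viewed, at most 10 in all, crops included, and the job is handed in when it is done.

```bash
mkdir -p pics; cat > h.py <<'E'
import numpy as np, cv2
from rig import get_state, imaging, ticket
def ray(name,uv):
    p=imaging.camera_params(name);K=np.array(p["camera_matrix"]);T=np.array(p["cam_to_world"])
    uv=np.atleast_2d(np.array(uv,float))
    n=cv2.undistortPoints(uv[:,None],K,np.array([p["k1"],0,0,0,0.]))[:,0]
    return T[:3,3],np.c_[n,np.ones(len(n))]@T[:3,:3].T
def plane(name,uv,z):
    o,d=ray(name,uv);return o+d*((z-o[2])/d[:,2])[:,None]
def proj(name,P):
    p=imaging.camera_params(name);K=np.array(p["camera_matrix"]);T=np.linalg.inv(np.array(p["cam_to_world"]))
    return cv2.projectPoints(np.atleast_2d(np.array(P,float)),cv2.Rodrigues(T[:3,:3])[0],T[:3,3],K,np.array([p["k1"],0,0,0,0.]))[0][:,0]
def snap(name,f):
    im=imaging.get_image(name);cv2.imwrite(f,im[:,:,::-1]);return im
E
python3 - <<'E'
from h import *
for n in("top","side"):
    snap(n,f"pics/{n}0.png");p=imaging.camera_params(n);print(n,p["k1"],np.round(p["camera_matrix"],1).tolist(),np.round(p["cam_to_world"],3).tolist())
print(get_state())
E
```

```text
top 0.03870508684639171 [[422.0, 0.0, 251.3], [0.0, 422.0, 190.5], [0.0, 0.0, 1.0]] [[0.002, -0.997, 0.072, 0.466], [-1.0, -0.004, -0.018, -0.052], [0.018, -0.072, -0.997, 1.257], [0.0, 0.0, 0.0, 1.0]]
side 0.05615432016038581 [[457.8, 0.0, 252.8], [0.0, 457.8, 188.0], [0.0, 0.0, 1.0]] [[-0.915, -0.288, 0.283, 0.163], [-0.403, 0.62, -0.673, 0.928], [0.018, -0.73, -0.683, 1.048], [0.0, 0.0, 0.0, 1.0]]
{'clock': 0.1, 'qpos': array([-1.31101253e+00,  2.76542993e-01,  1.50601523e+00,  3.67471613e-05,
        1.36069920e+00, -1.21021806e-01]), 'qd': array([ 0.0007815 , -0.00296034, -0.00280966, -0.00103366,  0.00099558,
        0.00168249]), 'effort': array([ 9.48617635e-04, -4.17697620e+01, -2.46406388e+01, -1.36675594e-04,
        5.81974920e-03, -1.22672509e-05]), 'position': array([ 0.21359038, -0.5333834 ,  0.24951631]), 'ee_rot': array([-8.31629636e-04,  9.81928470e-01,  1.89250590e-01, -3.97823631e-05]), 'contact_force': array([-0.50648998,  0.31255277, -0.57237703]), 'moment': array([ 0.01965253, -0.04995553, -0.00350892]), 'gripper_force': 0.0, 'width': 0.08556057031202369}
```

View pics/top0.png

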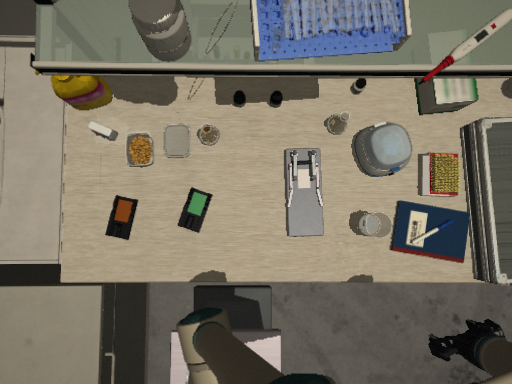

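View pics/side0.png

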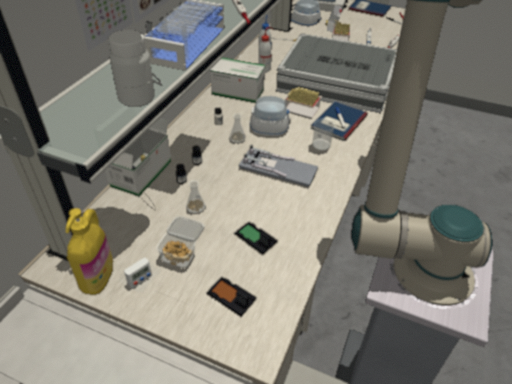

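Top view: the amber carrier is at px (122,217), the green at (196,210), and the stage at (304,190) with its open end at row 235. The flask (337,123) and beaker (374,224) stand to the right. Next I'll measure these with masks.

```bash
python3 - <<'E'
from h import *
im=cv2.imread("pics/top0.png");hsv=cv2.cvtColor(im,cv2.COLOR_BGR2HSV)
def comp(m,c,box):
    mm=np.zeros_like(m);x0,y0,x1,y1=box;mm[y0:y1,x0:x1]=m[y0:y1,x0:x1]
    k=max(cv2.findContours(mm,cv2.RETR_EXTERNAL,cv2.CHAIN_APPROX_NONE)[0],key=cv2.contourArea);return k[:,0].astype(float)
def rect(name,k,z):
    w=plane(name,k,z)[:,:2]; r=cv2.minAreaRect((w*1000).astype(np.float32));print(" rect mm",np.round(r[0],1),np.round(r[1],1),round(r[2],2));return r
v=hsv[...,2];
box={"amber":(95,185,150,250),"green":(170,180,220,240)}
for n,b in box.items():
    dark=((v<75)|((hsv[...,1]>140))).astype(np.uint8)*255
    print(n);rect("top",comp(dark,0,b),.01)
    pane=((hsv[...,1]>110)&(v>70)).astype(np.uint8)*255
    rect("top",comp(pane,0,b),.006)
grey=((hsv[...,1]<40)&(v<190)&(v>60)).astype(np.uint8)*255
print("stage");k=comp(grey,0,(275,140,335,245));rect("top",k,.02)
# front part only: rows 208-245, left/right/front edges
for r in (210,218,226,232):
    q=k[k[:,1]==r]; print(r,np.round(plane("top",[[q[:,0].min(),r],[q[:,0].max(),r]],.02),4).tolist())
a=cv2.resize(im[180:250,90:225],None,fx=4,fy=4,interpolation=cv2.INTER_CUBIC)
b=cv2.resize(im[140:245,265:345],None,fx=5,fy=5,interpolation=cv2.INTER_CUBIC)
o=np.zeros((540,950,3),np.uint8);o[:280,:540]=a;o[:525,545:945]=b;cv2.imwrite("pics/crop.png",cv2.resize(o,(800,455)))
E
```

```text
amber
 rect mm [477.7 306. ] [ 67.6 118.9] 77.55
 rect mm [496.4 302.3] [42.5 61.7] 77.53
green
 rect mm [499.8  93.6] [ 66.3 118.7] 71.14
 rect mm [519.7  90.4] [34.7 58.9] 70.79
stage
 rect mm [ 553.3 -227.9] [258.7 104.5] 1.79
210 [[0.4987, -0.1786, 0.02], [0.499, -0.2814, 0.02]]
218 [[0.4753, -0.1814, 0.02], [0.4756, -0.2811, 0.02]]
226 [[0.452, -0.1813, 0.02], [0.4523, -0.2809, 0.02]]
232 [[0.4345, -0.1812, 0.02], [0.4348, -0.2836, 0.02]]
```

View pics/crop.png

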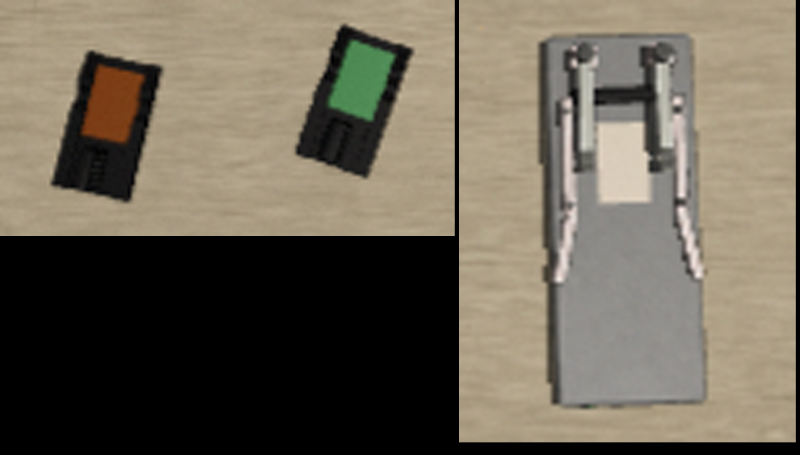

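Crop: both carriers have the fin towards the robot, and the clips and guides sit on the far half of the stage. Amber middle is about (0.478, 0.306) at yaw −12.4°, so the fin is at about (0.441, 0.314). Stage home is about (0.573, −0.227) at yaw +1.8°. I'll move above the fin: dx +0.227, dy +0.848, turn −34.2°.

```bash
python3 -m inch '[{"claw":1,"travel":[0.06,0.2,0],"turn":-0.02},{"claw":1,"travel":[0.12,0.4,0],"turn":-0.04},{"claw":1,"travel":[0.18,0.6,0],"turn":-0.06},{"claw":1,"travel":[0.24,0.8,0],"turn":-0.08},{"claw":1,"travel":[0.3,1,0],"turn":-0.1}]' 40
python3 -m inch '[{"claw":1,"travel":[0.06,0.2,0],"turn":-0.02},{"claw":1,"travel":[0.12,0.4,0],"turn":-0.04},{"claw":1,"travel":[0.18,0.6,0],"turn":-0.06},{"claw":1,"travel":[0.24,0.8,0],"turn":-0.08},{"claw":1,"travel":[0.3,1,0],"turn":-0.09}]'
python3 -m inch '[{"claw":1,"travel":[0.06,0.2,0],"turn":0},{"claw":1,"travel":[0.12,0.4,0],"turn":0},{"claw":1,"travel":[0.18,0.6,0],"turn":0},{"claw":1,"travel":[0.24,0.8,0],"turn":0},{"claw":1,"travel":[0.3,1,0],"turn":0}]'
python3 -m inch '[{"claw":1,"travel":[0.05,0.2,0],"turn":0},{"claw":1,"travel":[0.1,0.4,0],"turn":0},{"claw":1,"travel":[0.15,0.6,0],"turn":0},{"claw":1,"travel":[0.2,0.8,0],"turn":0},{"claw":1,"travel":[0.235,1,0],"turn":0}]'
python3 -c "
from h import *
s=get_state();print(s['clock'],s['position'],s['ee_rot'],s['qpos'])"
```

```text
clock: 0.6
position: [0.2738, -0.332, 0.2499]
ee_rot: [-0.0, 0.999, 0.032, -0.0]
contact_force: [0.6, -1.1, 0.4]
width: 0.0854
gripper_force: 0.0
clock: 1.1
position: [0.3336, -0.1321, 0.2502]
ee_rot: [-0.0, 0.994, -0.109, 0.0]
contact_force: [0.2, -0.2, -0.5]
width: 0.0851
gripper_force: 0.0
clock: 1.6
position: [0.3936, 0.0679, 0.2502]
ee_rot: [0.0, 0.994, -0.108, 0.0]
contact_force: [0.4, -1.0, 0.6]
width: 0.0852
gripper_force: 0.0
clock: 2.1
position: [0.4408, 0.2679, 0.2499]
ee_rot: [0.0, 0.994, -0.108, -0.0]
contact_force: [1.0, -0.7, -0.8]
width: 0.0851
gripper_force: 0.0
2.1 [0.44083439 0.26788967 0.24991821] [ 2.86995303e-04  9.94185926e-01 -1.07676607e-01 -9.83754595e-05] [ 4.11379172e-01  1.87201494e-01  1.62692874e+00 -4.12809509e-04
  1.32791809e+00  2.19804642e+00]
```

```bash
python3 -m inch '[{"claw":1,"travel":[0,0.23,0],"turn":0},{"claw":1,"travel":[0,0.23,-0.2],"turn":0},{"claw":1,"travel":[0,0.23,-0.4],"turn":0},{"claw":1,"travel":[0,0.23,-0.6],"turn":0},{"claw":1,"travel":[0,0.23,-0.75],"turn":0}]'
python3 - <<'E'
from h import *
print(get_state()['position'])
im=snap("side","pics/s1.png");c=im[200:340,160:320,::-1];cv2.imwrite("pics/s1c.png",cv2.resize(c,None,fx=4,fy=4,interpolation=cv2.INTER_CUBIC))
E
```

```text
clock: 2.6
position: [0.4392, 0.3117, 0.0976]
ee_rot: [0.001, 0.994, -0.108, -0.001]
contact_force: [-0.4, -0.0, 0.5]
width: 0.0852
gripper_force: 0.0
[0.43919285 0.31168856 0.09762397]
```

View pics/s1c.png

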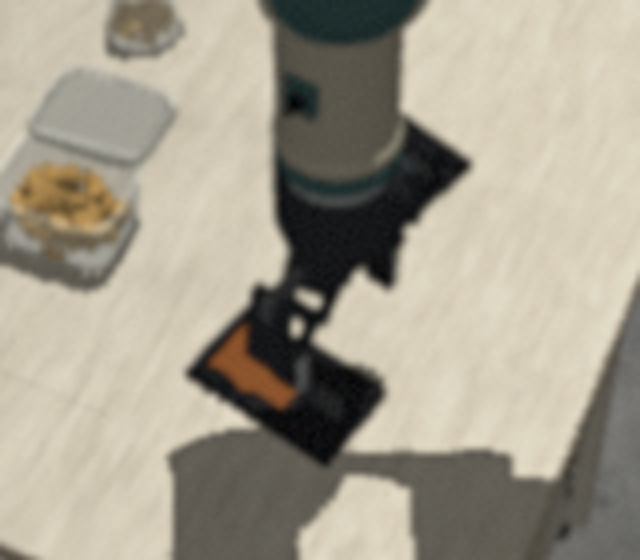

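The side crop shows the open fingers straddling above the fin end of the amber carrier, at about crop (310,380). I'll descend and close.

```bash
python3 -m inch '[{"claw":1,"travel":[0,0,-0.16],"turn":0},{"claw":1,"travel":[0,0,-0.325],"turn":0},{"claw":1,"travel":[0,0,-0.325],"turn":0},{"claw":-0.3,"travel":[0,0,-0.325],"turn":0},{"claw":-1,"travel":[0,0,-0.325],"turn":0}]' 50
python3 -m inch '[{"claw":-1,"travel":[0,0,0],"turn":0},{"claw":-1,"travel":[0,0,0],"turn":0},{"claw":-1,"travel":[0,0,0],"turn":0},{"claw":-1,"travel":[0,0,0],"turn":0},{"claw":-1,"travel":[0,0,0],"turn":0}]'
```

```text
clock: 3.15
position: [0.4421, 0.3129, 0.0372]
ee_rot: [-0.001, 0.994, -0.108, 0.001]
contact_force: [0.6, 1.5, 0.8]
width: 0.0588
gripper_force: 0.0
clock: 3.65
position: [0.4415, 0.3126, 0.0365]
ee_rot: [-0.001, 0.994, -0.108, 0.001]
contact_force: [0.6, 0.3, 5.9]
width: 0.0132
gripper_force: 49.8
```

```bash
python3 -m inch '[{"claw":-1,"travel":[0,0,0.1],"turn":0},{"claw":-1,"travel":[0,0,0.25],"turn":0},{"claw":-1,"travel":[0,0,0.4],"turn":0},{"claw":-1,"travel":[0,0,0.5],"turn":0},{"claw":-1,"travel":[0,0,0.6],"turn":0}]' 80
python3 -m inch '[{"claw":-1,"travel":[0,-0.1,0],"turn":0.01},{"claw":-1,"travel":[0,-0.3,0],"turn":0.03},{"claw":-1,"travel":[0,-0.5,0],"turn":0.05},{"claw":-1,"travel":[0,-0.7,0],"turn":0.07},{"claw":-1,"travel":[0,-0.9,0],"turn":0.079}]'
python3 -m inch '[{"claw":-1,"travel":[0,-0.2,0],"turn":0},{"claw":-1,"travel":[0,-0.4,0],"turn":0},{"claw":-1,"travel":[0,-0.6,0],"turn":0},{"claw":-1,"travel":[0,-0.8,0],"turn":0},{"claw":-1,"travel":[0,-1,0],"turn":0}]'
python3 -m inch '[{"claw":-1,"travel":[0,-0.2,0],"turn":0},{"claw":-1,"travel":[0,-0.4,0],"turn":0},{"claw":-1,"travel":[0.02,-0.6,0],"turn":0},{"claw":-1,"travel":[0.02,-0.73,0],"turn":0},{"claw":-1,"travel":[0.02,-0.83,0],"turn":0}]'
python3 -m inch '[{"claw":-1,"travel":[0,0,0],"turn":0},{"claw":-1,"travel":[0,0,-0.1],"turn":0},{"claw":-1,"travel":[0,0,-0.2],"turn":0},{"claw":-1,"travel":[0,0,-0.2],"turn":0}]'
python3 - <<'E'
from h import *
a=snap("side","pics/s2.png")[110:230,220:360,::-1];b=snap("top","pics/t2.png")[130:250,240:380,::-1]
cv2.imwrite("pics/c2.png",cv2.resize(np.hstack([a,b]),(800,343),interpolation=cv2.INTER_CUBIC))
E
```

```text
clock: 4.15
position: [0.4404, 0.312, 0.1562]
ee_rot: [0.0, 0.994, -0.108, -0.0]
contact_force: [0.2, 0.4, -1.4]
width: 0.0126
gripper_force: 77.7
clock: 4.65
position: [0.4399, 0.1307, 0.1551]
ee_rot: [0.0, 1.0, 0.017, -0.0]
contact_force: [-0.5, 0.5, -0.2]
width: 0.0127
gripper_force: 77.8
clock: 5.15
position: [0.44, -0.0693, 0.1552]
ee_rot: [-0.0, 1.0, 0.016, -0.0]
contact_force: [0.5, -0.2, -1.2]
width: 0.0124
gripper_force: 77.9
clock: 5.65
position: [0.4443, -0.2358, 0.155]
ee_rot: [0.0, 1.0, 0.015, -0.0]
contact_force: [1.0, -0.4, -0.6]
width: 0.0129
gripper_force: 78.0
clock: 6.05
position: [0.4424, -0.2315, 0.113]
ee_rot: [-0.002, 1.0, 0.016, -0.003]
contact_force: [-0.9, 1.5, -1.5]
width: 0.0128
gripper_force: 78.0
```

View pics/c2.png

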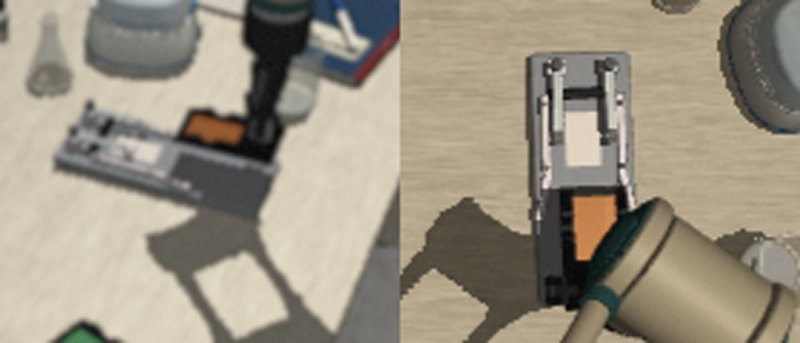

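Both views show the carrier held level over the open front end, with the amber pane at about px (310,210) in the top view. I'll triangulate the pane corners.

```bash
python3 - <<'E'
from h import *
def pane(n,box):
    im=cv2.imread(f"pics/{n}2.png".replace("top","t").replace("side","s"));hsv=cv2.cvtColor(im,cv2.COLOR_BGR2HSV)
    m=((hsv[...,0]<20)&(hsv[...,1]>110)&(hsv[...,2]>70)).astype(np.uint8)*255
    mm=np.zeros_like(m);x0,y0,x1,y1=box;mm[y0:y1,x0:x1]=m[y0:y1,x0:x1]
    k=max(cv2.findContours(mm,cv2.RETR_EXTERNAL,cv2.CHAIN_APPROX_NONE)[0],key=cv2.contourArea)
    print(n,cv2.approxPolyDP(k,2.5,True)[:,0].tolist());return k[:,0].astype(float)
kt=pane("top",(285,185,335,240));ks=pane("side",(270,135,325,180))
for z in(.078,.084):
    w=plane("top",kt,z)[:,:2]
    r=kt[:,1]
    L=[(w[r==q].min(0),w[r==q].max(0)) for q in range(int(r.min())+2,int(r.min())+20,3)]
    print(z,"x max",w[:,0].max(),[ (round(a[0],4),round(b[1],4),round(a[1],4)) for a,b in L])
    for q in range(int(r.min()),int(r.min())+6): pass
E
```

```text
top [[315, 198], [300, 199], [301, 220], [306, 220], [315, 207]]
side [[285, 154], [292, 159], [304, 157], [303, 153], [291, 150]]
0.078 x max 0.5310244984100133 [(np.float64(0.5253), np.float64(-0.2092), np.float64(-0.2513)), (np.float64(0.5169), np.float64(-0.2092), np.float64(-0.2512)), (np.float64(0.5085), np.float64(-0.2091), np.float64(-0.2511)), (np.float64(0.5001), np.float64(-0.2091), np.float64(-0.2455)), (np.float64(0.4917), np.float64(-0.2118), np.float64(-0.2398)), (np.float64(0.4833), np.float64(-0.2117), np.float64(-0.2341))]
0.084 x max 0.530691885178721 [(np.float64(0.525), np.float64(-0.2084), np.float64(-0.2503)), (np.float64(0.5166), np.float64(-0.2084), np.float64(-0.2502)), (np.float64(0.5082), np.float64(-0.2083), np.float64(-0.2501)), (np.float64(0.4999), np.float64(-0.2083), np.float64(-0.2445)), (np.float64(0.4916), np.float64(-0.211), np.float64(-0.2388)), (np.float64(0.4832), np.float64(-0.2109), np.float64(-0.2332))]
```

The pane centre is within 1 mm of the stage axis, and the middle is at x≈0.481. I'll lower it onto the deck.

```bash
python3 -m inch '[{"claw":-1,"travel":[0,0,-0.1],"turn":0},{"claw":-1,"travel":[0,0,-0.2],"turn":0},{"claw":-1,"travel":[0,0,-0.25],"turn":0},{"claw":-1,"travel":[0,0,-0.28],"turn":0},{"claw":-1,"travel":[0,0,-0.28],"turn":0}]'
python3 -m inch '[{"claw":-1,"travel":[0,0,-0.005],"turn":0},{"claw":-1,"travel":[0,0,-0.01],"turn":0},{"claw":-1,"travel":[0,0,-0.01],"turn":0}]'
```

```text
clock: 6.65
position: [0.4448, -0.2337, 0.0593]
ee_rot: [-0.0, 1.0, 0.016, -0.0]
contact_force: [-1.1, 0.7, -0.2]
width: 0.0127
gripper_force: 78.0
clock: 6.95
position: [0.445, -0.2341, 0.0578]
ee_rot: [0.0, 1.0, 0.016, 0.0]
contact_force: [-1.2, -0.3, -1.4]
width: 0.0128
gripper_force: 78.0
```

```bash
python3 -m inch '[{"claw":-1,"travel":[0,0.008,-0.005],"turn":0},{"claw":-1,"travel":[0,0.015,-0.01],"turn":0},{"claw":-1,"travel":[0,0.015,-0.01],"turn":0}]'
python3 - <<'E'
from h import *
im=snap("top","pics/t3.png")
hsv=cv2.cvtColor(im,cv2.COLOR_RGB2HSV)
m=((hsv[...,0]<20)&(hsv[...,1]>110)&(hsv[...,2]>70)).astype(np.uint8)*255
mm=np.zeros_like(m);mm[185:240,285:335]=m[185:240,285:335]
k=max(cv2.findContours(mm,cv2.RETR_EXTERNAL,cv2.CHAIN_APPROX_NONE)[0],key=cv2.contourArea)[:,0].astype(float)
w=plane("top",k,.025)
for q in range(int(k[:,1].min()),int(k[:,1].min())+12,2):
    s=w[k[:,1]==q];print(np.round([s[0,0],s[:,1].min(),s[:,1].max(),s[:,1].mean(), -.2279+.0312*(s[0,0]-.553)],4))
a=im[130:250,240:380,::-1];b=snap("side","pics/s3.png")[110:230,220:360,::-1]
cv2.imwrite("pics/c3.png",cv2.resize(np.hstack([b,a]),(800,343),interpolation=cv2.INTER_CUBIC))
E
```

```text
clock: 7.25
position: [0.4457, -0.2316, 0.0566]
ee_rot: [0.001, 1.0, 0.016, 0.001]
contact_force: [-0.6, -1.5, 5.5]
width: 0.0124
gripper_force: 79.0
[ 0.5339 -0.2486 -0.2456 -0.2471 -0.2285]
[ 0.5279 -0.2485 -0.2075 -0.228  -0.2287]
[ 0.5221 -0.2485 -0.2104 -0.2294 -0.2289]
[ 0.5162 -0.2484 -0.2103 -0.2294 -0.229 ]
[ 0.5104 -0.2484 -0.2103 -0.2293 -0.2292]
[ 0.5045 -0.2425 -0.2103 -0.2264 -0.2294]
```

View pics/c3.png

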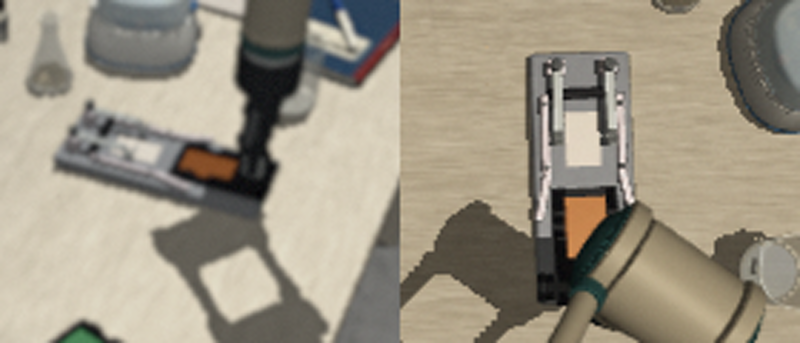

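The carrier lies flat on the deck's open end (pane at top px (305,209)), within 1 mm of the stage axis, and contact force is 5.5 N. I'll slide it forward in small steps.

```bash
python3 -m inch '[{"claw":-1,"travel":[0.03,0.001,0],"turn":0},{"claw":-1,"travel":[0.07,0.002,0],"turn":0},{"claw":-1,"travel":[0.11,0.003,0],"turn":0},{"claw":-1,"travel":[0.15,0.005,0],"turn":0},{"claw":-1,"travel":[0.18,0.006,0],"turn":0}]'
python3 -m inch '[{"claw":-1,"travel":[0.02,0.001,0],"turn":0},{"claw":-1,"travel":[0.04,0.001,0],"turn":0},{"claw":-1,"travel":[0.06,0.002,0],"turn":0},{"claw":-1,"travel":[0.08,0.003,0],"turn":0},{"claw":-1,"travel":[0.1,0.003,0],"turn":0}]'
```

```text
clock: 7.85
position: [0.4816, -0.23, 0.0566]
ee_rot: [0.001, 1.0, 0.016, 0.001]
contact_force: [-1.9, 0.1, 7.4]
width: 0.0125
gripper_force: 79.1
clock: 8.35
position: [0.5007, -0.2295, 0.0566]
ee_rot: [0.001, 1.0, 0.016, 0.0]
contact_force: [-7.5, -1.5, 11.0]
width: 0.0127
gripper_force: 79.8
```

```bash
python3 -m inch '[{"claw":-1,"travel":[0.02,0.001,0],"turn":0},{"claw":-1,"travel":[0.04,0.001,0],"turn":0},{"claw":-1,"travel":[0.06,0.002,0],"turn":0},{"claw":-1,"travel":[0.08,0.003,0],"turn":0},{"claw":-1,"travel":[0.1,0.003,0],"turn":0}]'
python3 -m inch '[{"claw":-1,"travel":[0.01,0,0],"turn":0},{"claw":-1,"travel":[0.02,0.001,0],"turn":0},{"claw":-1,"travel":[0.03,0.001,0],"turn":0},{"claw":-1,"travel":[0.04,0.001,0],"turn":0},{"claw":-1,"travel":[0.04,0.001,0],"turn":0}]'
```

```text
clock: 8.85
position: [0.5176, -0.2283, 0.0566]
ee_rot: [-0.0, 1.0, 0.017, -0.003]
contact_force: [-11.2, -1.0, 13.6]
width: 0.0129
gripper_force: 80.0
clock: 9.35
position: [0.5304, -0.2286, 0.0566]
ee_rot: [0.001, 1.0, 0.016, 0.002]
contact_force: [1.9, 0.4, 5.1]
width: 0.0127
gripper_force: 79.0
```

The force reversed to +1.9 N, so the clips are drawing the carrier in. I'll ease on to the end.

```bash
python3 -m inch '[{"claw":-1,"travel":[0.005,0,0],"turn":0},{"claw":-1,"travel":[0.01,0,0],"turn":0},{"claw":-1,"travel":[0.01,0,0],"turn":0}]'
python3 -m inch '[{"claw":-1,"travel":[0.005,0,0],"turn":0},{"claw":-1,"travel":[0.01,0,0],"turn":0},{"claw":-1,"travel":[0.01,0,0],"turn":0}]'
```

```text
clock: 9.65
position: [0.5323, -0.2287, 0.0566]
ee_rot: [0.001, 1.0, 0.016, 0.002]
contact_force: [2.5, 0.1, 5.8]
width: 0.0128
gripper_force: 79.1
clock: 9.95
position: [0.5342, -0.2287, 0.0565]
ee_rot: [0.001, 1.0, 0.016, 0.002]
contact_force: [1.2, -0.3, 6.7]
width: 0.0129
gripper_force: 79.1
```

```bash
python3 -m inch '[{"claw":-1,"travel":[0.005,0,0],"turn":0},{"claw":-1,"travel":[0.005,0,0],"turn":0}]'
python3 -m inch '[{"claw":-1,"travel":[0.005,0,0],"turn":0},{"claw":-1,"travel":[0.005,0,0],"turn":0}]'
python3 - <<'E'
from h import *
a=snap("top","pics/t4.png")[140:220,275:335,::-1];b=snap("side","pics/s4.png")[130:200,230:320,::-1]
o=np.zeros((560,800,3),np.uint8);o[:560,:420]=cv2.resize(a,(420,560),interpolation=cv2.INTER_CUBIC);o[:295,420:]=cv2.resize(b,(380,295),interpolation=cv2.INTER_CUBIC);cv2.imwrite("pics/c4.png",o)
E
```

```text
clock: 10.15
position: [0.5348, -0.2287, 0.0566]
ee_rot: [0.001, 1.0, 0.016, 0.001]
contact_force: [1.4, -0.1, 7.5]
width: 0.013
gripper_force: 79.3
clock: 10.35
position: [0.5353, -0.2286, 0.0566]
ee_rot: [0.001, 1.0, 0.016, 0.001]
contact_force: [-0.2, 0.4, 7.6]
width: 0.0126
gripper_force: 79.4
```

View pics/c4.png

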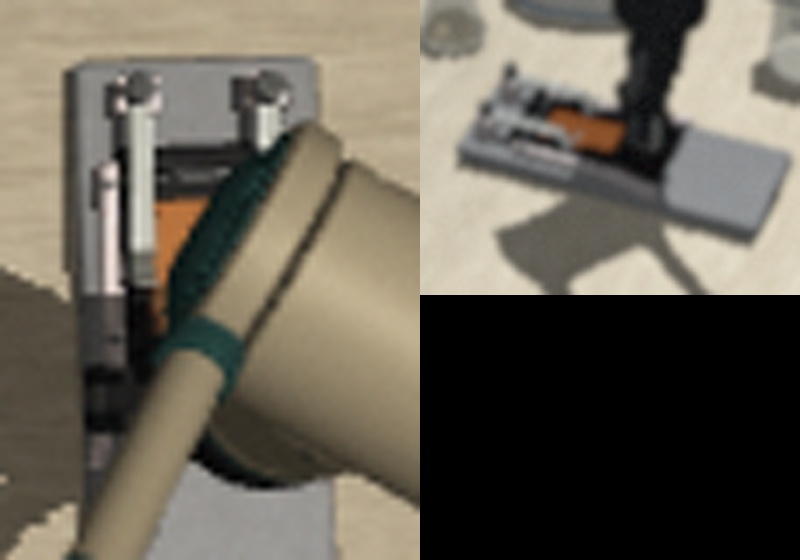

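The carrier sits against the end stop (front edge at about crop (190,160)) with the clips lying along its rails, and the draw-in force is back to zero. I'll release and lift.

```bash
python3 -m inch '[{"claw":-1,"travel":[0,0,0.003],"turn":0},{"claw":-0.4,"travel":[0,0,0.005],"turn":0},{"claw":0,"travel":[0,0,0.005],"turn":0},{"claw":0,"travel":[0,0,0.005],"turn":0},{"claw":0,"travel":[0,0,0.005],"turn":0}]' 20
python3 -m inch '[{"claw":0,"travel":[0,0,0.1],"turn":0},{"claw":0,"travel":[0,0,0.3],"turn":0},{"claw":0,"travel":[0,0,0.5],"turn":0},{"claw":0,"travel":[0,0,0.7],"turn":0},{"claw":0,"travel":[0,0,0.9],"turn":0}]'
python3 -m inch '[{"claw":0,"travel":[-0.1,0.2,0],"turn":0},{"claw":0,"travel":[-0.3,0.4,0],"turn":0},{"claw":0,"travel":[-0.5,0.6,0],"turn":0},{"claw":0,"travel":[-0.7,0.8,0],"turn":0},{"claw":0,"travel":[-0.8,1,0],"turn":0}]'
python3 - <<'E'
from h import *
im=snap("top","pics/t5.png");a=im[140:240,270:340,::-1];b=snap("side","pics/s5.png")[130:200,230:320,::-1]
hsv=cv2.cvtColor(im,cv2.COLOR_RGB2HSV)
m=((hsv[...,0]<20)&(hsv[...,1]>110)&(hsv[...,2]>70)).astype(np.uint8)*255
mm=np.zeros_like(m);mm[150:235,285:335]=m[150:235,285:335]
k=np.argwhere(mm)[:,::-1].astype(float);w=plane("top",k,.025);print("pane",w.min(0),w.max(0))
o=np.zeros((600,800,3),np.uint8);o[:,:420]=cv2.resize(a,(420,600),interpolation=cv2.INTER_CUBIC);o[:295,420:]=cv2.resize(b,(380,295),interpolation=cv2.INTER_CUBIC);cv2.imwrite("pics/c5.png",o)
E
```

```text
clock: 10.95
position: [0.5344, -0.2281, 0.056]
ee_rot: [-0.0, 1.0, 0.016, -0.0]
contact_force: [0.4, -0.5, 0.1]
width: 0.0428
gripper_force: 0.0
clock: 11.45
position: [0.5344, -0.2281, 0.2377]
ee_rot: [-0.0, 1.0, 0.016, -0.0]
contact_force: [0.2, -0.9, -0.5]
width: 0.0425
gripper_force: 0.0
clock: 11.95
position: [0.3796, -0.0389, 0.236]
ee_rot: [-0.0, 1.0, 0.015, -0.0]
contact_force: [1.5, 1.0, -0.2]
width: 0.0428
gripper_force: 0.0
pane [ 0.5602138  -0.24906588  0.025     ] [ 0.62234631 -0.20767881  0.025     ]
```

View pics/c5.png

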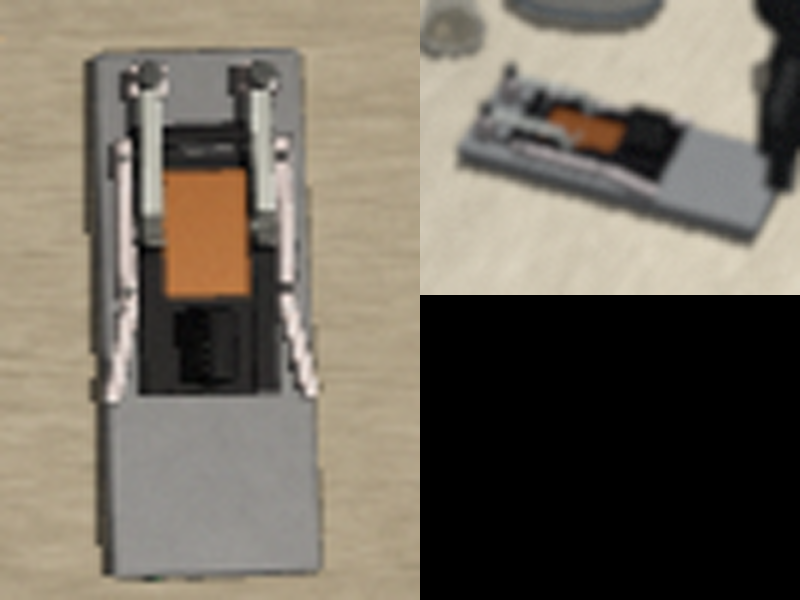

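The pane centre is at 0.591, so the carrier's middle is at about 0.572 against a home of 0.573. The carrier is between the guides with the clips down at its notches, and the gripper is clear.

```bash
python3 -c "
from rig import ticket;print(ticket.sign_off())"
```

```text
the job is handed in; nothing more can be done
None
```

The amber carrier is home on the light stage, about 1 mm from the measured home point. It lies between the guides, both clips look seated in its notches, the gripper is clear, and the job was handed in at about 12 s; the verdict was not shown.

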